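# Get the smart key from behind and put it on charge

### The arm

A 6-joint arm with a two-finger parallel gripper is mounted at the origin on the work surface. World frame = base frame: x ahead of the robot, y to its left, z up, the work surface at z = 0. Lengths are in mm, angles in rad, forces in N, time in s.
With the tool pointing down it reaches from about 275 to 825 mm from the base axis. Payload 4.9 kg.
Tool frame: the origin (TCP) lies at the very end of the fingers, on their centre line; the grasp point (between the pads) lies 19 mm behind it; z points along the fingers, y is the line along which they close (so a half turn about z gives the same grasp; the last joint's range is limited). The gripper opens to 85 mm and grips with 20 to 120 N. Pads are 22 mm wide; open, the fingers measure 114 mm over their backs; the gripper's body (76 mm by 85 mm) begins 54 mm behind the grasp point. The pads swing forward as they close: fully open they stand 13 mm farther back than shut.
Start: joints at [-1.352, 0.326, -0.193, 1.052, 0, 1.437], TCP at [190.052, -516.138, 231.281] pointing down, gripper open.
Joint ranges: [-2.65, 2.65], [-0.97, 1.79], [-1.3, 1.35], [-1.93, 2.1], [-1.47, 1.37], [-3.14, 3.14]. Speed limits (rad/s): [2.57, 2.57, 3.14, 3.14, 3.14, 3.14].

### API

Orientations are given as [roll, pitch, yaw] about the fixed x, y, z axes, in that order (R = Rz(yaw) Ry(pitch) Rx(roll)).
In Python, from bench import bot, solve_ik, imaging gives the robot as it stands. Calls block until the motion is done:
- bot.move_ptp(position, orientation): joint-space move of the TCP to a pose.
- bot.movel(position, rot=None, max_speed=150, threshold=None): straight line of the TCP; rot=None keeps the orientation; max_speed is the mean speed in mm/s. With threshold (N) it stops when the force on the tool has changed by that much, and returns True; else False.
- bot.move_j(angles): joint-space move.
- bot.grip(opening, effort=None): opening from 0.0 (shut) to 1.0 (fully open); effort is the grip in N (None keeps the last); returns when the fingers have stopped.
- bot.dwell(seconds).
- solve_ik(position, orientation): joint angles nearest the present ones, or None.
- bot.get_state(): the state.
- imaging.capture(name): name is "side" or "top" or "wrist"; returns the picture (400x640x3 uint8, blue, green, red); there is no depth.
- imaging.camera_model(name): a dict with "K" (3x3 intrinsics, pixels), "position" and "rotation" of the camera in the world. Camera axes: x right, y up, looking along -z (the intrinsics and any distortion apply to the point x, -y, -z); pixel columns grow to the right and rows downward; lengths in mm; the calibration is good to about 2 mm. A picture is of the moment at which its call begins: read the wrist's pose just before it. camera_model takes no time and is no camera call; for the wrist camera it gives the pose at the moment of the call.
A pose or a line that the arm cannot do raises bot.IKError and nothing moves.
- bot.sign_off(): hands the job in; it is judged then, once.
The state is a dict: "t": time; "qpos": joint angles; "joint_velocities": joint speeds; "effort": joint torques, N m; "tcp_pos": TCP position; "orientation": TCP orientation; "contact_force": force on the tool from outside, world axes, zero at the start; "wrist_torque": the same for the moment, N m; "opening": opening from 0.0 (shut) to 1.0 (fully open); "gripper_force": force on a finger pad.
Only numpy, scipy, OpenCV 4.12 (cv2) and the standard library are available. Lean on these libraries where they do the work, as an engineer would, in place of code of your own. Each camera call takes 0.05 s, during which the arm holds its last target. There are 200 camera calls.

### The job

The white smart key lying at the back of the cherry tray needs charging. First clear the coin box, the frog and the padlock that stand in front of it onto the black rubber mat, standing, without shifting the key; then, with all three on the mat, lay the key flat in the middle of the round charging pad, and only after that stand all three back in the tray, each in the very spot where it stood at the start. Keep those three upright throughout, and leave the empty red key cover and the little saucer with the tack where they lie.

Things in the scene. Friction and masses are not known exactly. Their poses are not given: they have to be found in the camera images.
- tray: Low open cherry wood tray, fixed, 206 (its x) x 316 (its y) x 18 mm high, walls 7 mm thick; its floor is 7 mm above the tabletop. Origin: centre of its underside, at table height. Its -x side faces the robot. The three things stand in a row along its y, about 82 mm apart, about 30 mm in front of its middle; the key lies behind the row, about 32 mm beyond the middle, its length roughly along the row.
- mat: Flat black rubber mat, fixed, 300 (its x) x 140 (its y) x 4 mm thick, on the tabletop at one side of the tray: the side area. Origin: centre of its underside, at table height.
- charger: Round black charging pad, fixed, 96 mm across, 8 mm high, flat top with a thin grey ring, a small steel socket in its +x edge; on the other side of the tray from the mat. Origin: centre of its underside, at table height.
- coinbox_center (a point): Coin box, loose, standing: aluminium cylinder with a steel screw-top lid (screwed on), 60 mm high, 50 mm across, lid 52 mm across for the top 16 mm, about 0.16 kg. Point: on its axis half-way up, 30 mm above its underside. z up.
- frog_center (a point): Glazed ceramic frog, loose, sitting: round body 48 mm across from 5 to 26 mm height, narrowing above, eyes up to 50 mm height, facing its own -x with two flat feet that reach 28 mm out; about 0.13 kg. Point: on its axis half-way up, 25 mm above its underside. z up.
- padlock_center (a point): Brass padlock, loose, standing with its steel shackle up: body 46 (its x) x 28 (its y) x 40 mm high, shackle 8 mm thick in the x-z plane up to 62 mm height; about 0.24 kg. Point: in its middle half-way up, 31 mm above its underside. z up.
- smartkey_center (a point): White plastic smart key, loose, lying flat in the tray behind the row: 66 (its x) x 36 (its y) x 16 mm thick, two grey buttons on top, about 0.05 kg. Point: its centre, 8 mm above its underside. z up.
- keycover_center (a point): Bystander: empty red silicone key cover, a loose open shell, 74 (its x) x 44 (its y) x 13 mm, in a back corner of the tray. Point: its centre, 6.5 mm above its underside.
- saucer_center (a point): Bystander: little white ceramic saucer holding a steel tack, loose, 50 mm across, 12 mm high, in the other back corner of the tray. Point: on its axis, 6 mm above its underside.

How it is judged:
By the outcome, as a careful person would: the job done as asked, in the order asked, and still so for the second after the job is handed in, with the robot touching nothing.
It also fails if it takes over 149 s, if anything falls off the work surface, if the arm or the gripper's body presses on something with over 40 N, if the wrist force passes 120 N, or if a joint passes its speed limit or range.

## Working session

There is one attempt and no reset: what is moved stays moved. The work goes in short steps, each a Python script; the robot and the scene stay as the last script left them, time stands still between calls to the robot, and variables do not carry over. Pictures are saved under pics/ and viewed, at most 14 in all, crops included, and the job is handed in when it is done.

```bash
ls; mkdir -p pics; python3 - <<'E'
from bench import bot, imaging
import cv2
for n in ("top","side"):
    cv2.imwrite(f"pics/{n}0.png",imaging.capture(n)); m=imaging.camera_model(n); print(n,m)
print(imaging.camera_model("wrist"))
print(bot.get_state())
E
```

```text
pics
top {'K': array([[361.88683919,   0.        , 314.67466764],
       [  0.        , 361.88683919, 197.99083746],
       [  0.        ,   0.        ,   1.        ]]), 'position': array([403.81193259,  -7.42639687, 897.39680545]), 'rotation': array([ 0.19104588,  0.01607466, -1.59973561])}
side {'K': array([[404.68698407,   0.        , 322.01092307],
       [  0.        , 404.68698407, 196.68882451],
       [  0.        ,   0.        ,   1.        ]]), 'position': array([220.24264253, 502.24204977, 674.80942122]), 'rotation': array([ 7.62648468e-01, -1.05272305e-03, -2.50861019e+00])}
{'K': array([[334.27197361,   0.        , 321.20154734],
       [  0.        , 334.27197361, 206.43878038],
       [  0.        ,   0.        ,   1.        ]]), 'position': array([ 262.39863551, -490.30980397,  372.27094582]), 'rotation': array([-3.05729427e-01,  2.84523015e-04, -1.21769515e+00])}
{'t': 0.1, 'qpos': array([-1.35219299e+00,  3.26882011e-01, -1.93502390e-01,  1.05203857e+00,
        2.45778365e-05,  1.43660225e+00]), 'joint_velocities': array([-3.57222569e-04, -1.16448153e-03,  2.63407264e-03, -1.23355422e-03,
       -2.17090510e-05, -1.21014574e-03]), 'effort': array([ 1.25073188e-03, -4.44239366e+01,  2.63038176e+01,  7.90202525e-03,
       -1.32714995e-04,  2.65817725e-06]), 'tcp_pos': array([ 189.93949536, -515.57877964,  230.56647212]), 'orientation': array([-3.13998392e+00, -2.41988250e-04,  3.52797194e-01]), 'contact_force': array([-0.39695546,  0.49450327, -1.56876462]), 'wrist_torque': array([-0.03087619,  0.00499751,  0.02576729]), 'gripper_force': 0.0, 'opening': 0.9957421207956177}
```

View pics/top0.png

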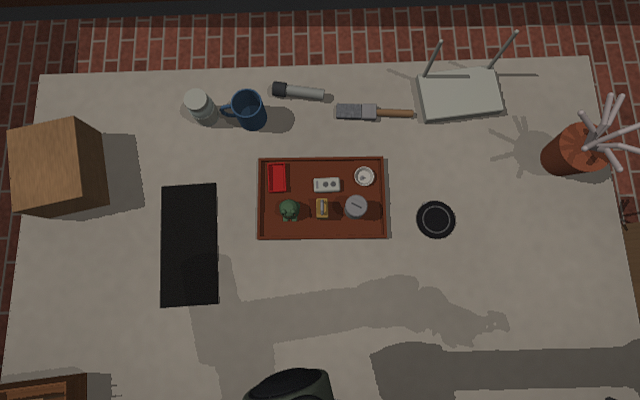

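View pics/side0.png

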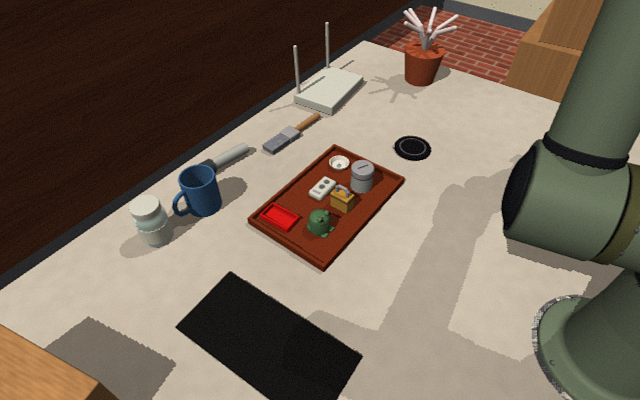

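The top view shows the tray at cols 258–386, rows 157–240, with the frog (289,208), padlock (322,207), coin box (356,206), key (327,184), cover (278,178) and saucer (364,177). The charger is at (436,219) and the mat spans cols 161–217, rows 184–306. The side view shows the same layout, with the mat on the +y side.

```bash
cat > h.py <<'E'
from bench import bot, solve_ik, imaging
import numpy as np, cv2
from scipy.spatial.transform import Rotation as Ro
def ray(m,uv,z):
    R=Ro.from_euler('xyz',m['rotation']).as_matrix(); K=m['K']
    uv=np.atleast_2d(uv).astype(float)
    d=np.c_[(uv[:,0]-K[0,2])/K[0,0],-(uv[:,1]-K[1,2])/K[1,1],-np.ones(len(uv))]@R.T
    p=m['position']; return (p+d*((z-p[2])/d[:,2])[:,None])[:,:2]
def proj(m,P):
    R=Ro.from_euler('xyz',m['rotation']).as_matrix(); K=m['K']
    c=(np.atleast_2d(P)-m['position'])@R
    return np.c_[K[0,2]-K[0,0]*c[:,0]/c[:,2],K[1,2]+K[1,1]*c[:,1]/c[:,2]]
def shot(name,cam):
    m=imaging.camera_model(cam); im=imaging.capture(cam); cv2.imwrite(f'pics/{name}.png',im); return m,im
def down(yaw): return [np.pi,0,yaw]
E
python3 - <<'E'
from h import *
m=imaging.camera_model('top')
for n,uv,z in [('tray',[(258,157),(386,157),(387,240),(258,240)],18),('frog',(289,208),30),('lock',(322,207),40),('coin',(356,206),67),('key',(327,184),23),('chg',(436,219),8),('mat',[(162,184),(217,183),(218,305),(161,307)],4)]:
    print(n,ray(m,uv,z).round().tolist())
bot.move_ptp([430,0,270],down(0)); m,im=shot('w0','wrist'); print(m,bot.get_state()['tcp_pos'],bot.get_state()['t'])
E
```

```text
tray [[685.0, 142.0], [674.0, -181.0], [465.0, -170.0], [475.0, 142.0]]
frog [[549.0, 65.0]]
lock [[547.0, -15.0]]
coin [[543.0, -94.0]]
key [[608.0, -30.0]]
chg [[514.0, -295.0]]
mat [[626.0, 390.0], [624.0, 249.0], [324.0, 240.0], [323.0, 377.0]]
{'K': array([[334.27197361,   0.        , 321.20154734],
       [  0.        , 334.27197361, 206.43878038],
       [  0.        ,   0.        ,   1.        ]]), 'position': array([507.3173035 ,  -1.64768719, 411.63757651]), 'rotation': array([-3.05429092e-01, -1.56058253e-03, -1.57136878e+00])} [430.1754367   -0.63866157 269.94445284] 2.2
```

View pics/w0.png

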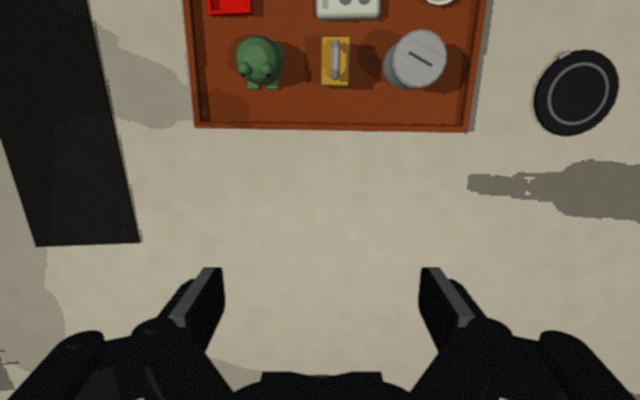

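From the wrist, the row sits at the top of the picture: frog (260,62), padlock (336,62) with its shackle plane along x, coin box (417,58), and charger (577,92). I'll move in above the tray to measure.

```bash
python3 - <<'E'
from h import *
bot.move_ptp([600,-40,270],down(0)); bot.dwell(.3); m,im=shot('w1','wrist'); np.save('m1.npy',m); print(m['position'],bot.get_state()['tcp_pos'],bot.get_state()['t'])
E
```

```text
[676.40590685 -40.72189082 412.56360326] [599.51424331 -39.72297463 270.72602768] 3.2833
```

View pics/w1.png

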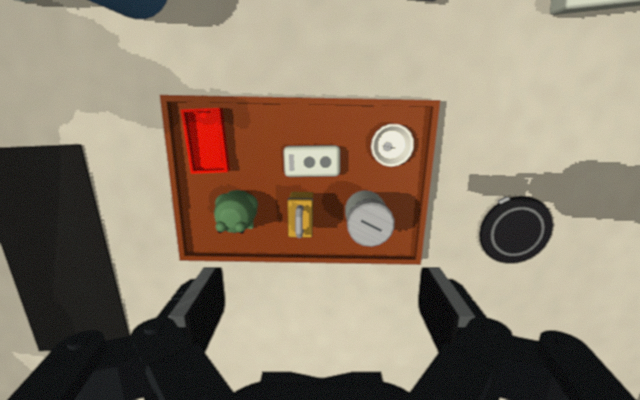

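The view from above the tray shows the frog (235,212), padlock body (300,215), coin-box lid top (370,225), key (311,161), and charger (516,229). The tray rim corners are at (162,96), (441,100), (421,264) and (181,261). I'll measure by colour mask.

```bash
cat >> h.py <<'E'
def blob(im,box,lo,hi):
    x0,y0,x1,y1=box; hsv=cv2.cvtColor(im,cv2.COLOR_BGR2HSV)
    M=np.zeros(im.shape[:2],np.uint8); M[y0:y1,x0:x1]=cv2.inRange(hsv,np.array(lo),np.array(hi))[y0:y1,x0:x1]
    c,_=cv2.findContours(M,cv2.RETR_EXTERNAL,cv2.CHAIN_APPROX_NONE); c=max(c,key=cv2.contourArea)
    return cv2.convexHull(c)[:,0,:]
def rect(m,c,z):
    r=cv2.minAreaRect((ray(m,c,z)).astype(np.float32)); return np.round(r[0],1),np.round(r[1],1),round(r[2],1)
def circ(m,c,z):
    r=cv2.fitEllipse(ray(m,c,z).astype(np.float32)); return np.round(r[0],1),np.round(r[1],1)
E
python3 - <<'E'
from h import *
m=np.load('m1.npy',allow_pickle=True).item(); im=cv2.imread('pics/w1.png')
hsv=cv2.cvtColor(im,cv2.COLOR_BGR2HSV)
for n,p in dict(key=(290,152),lid=(365,235),lidside=(360,202),lock=(307,230),lock2=(292,215),frog=(235,210),tray=(250,120),chg=(516,215),tbl=(450,230),rim=(300,262)).items(): print(n,hsv[p[1],p[0]])
print('key',rect(m,blob(im,(275,138,350,182),(0,0,120),(180,60,255)),23))
print('lock',rect(m,blob(im,(280,185,322,245),(15,120,90),(35,255,255)),47))
print('frog lo',rect(m,blob(im,(205,180,265,240),(40,60,30),(90,255,255)),20), circ(m,blob(im,(205,180,265,240),(40,60,30),(90,255,255)),20))
print('coin',circ(m,blob(im,(340,190,400,250),(0,0,120),(180,60,255)),67))
print('chg',circ(m,blob(im,(470,185,560,270),(0,0,0),(180,255,60)),6))
t=ray(m,[(162,96),(441,100),(421,264),(181,261)],18); print('tray',t.round(1).tolist(),rect(m,[(162,96),(441,100),(421,264),(181,261)],18))
E
```

```text
key [ 34  25 225]
lid [ 21  10 176]
lidside [30  8 92]
lock [ 21 193 127]
lock2 [ 20 185 175]
frog [ 56  86 125]
tray [ 10 205 127]
chg [150  13  39]
tbl [ 21  40 208]
rim [ 11  86 160]
key (array([609.5, -29.9]), array([35.3, 65. ]), 0.0)
lock (array([547. , -16.2]), array([28.9, 46.9]), 89.6)
frog lo (array([546.6,  64.5]), array([52.1, 52.1]), 90.0) (array([544.8,  65.9]), array([52.1, 62.3]))
coin (array([546.9, -95.1]), array([49.9, 51.8]))
chg (array([ 516.1, -295. ]), array([92.1, 93. ]))
tray [[682.0, 137.0], [677.9, -176.1], [473.4, -172.0], [477.8, 141.3]] (array([577.8, -17.4]), array([314.6, 204.6]), 89.2)
```

```bash
python3 -c "
import cv2
im=cv2.imread('pics/w1.png')[90:270,155:445]
cv2.imwrite('pics/w1c.png',cv2.resize(im,(800,497),interpolation=cv2.INTER_CUBIC))"
```

```text
(no output)
```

View pics/w1c.png

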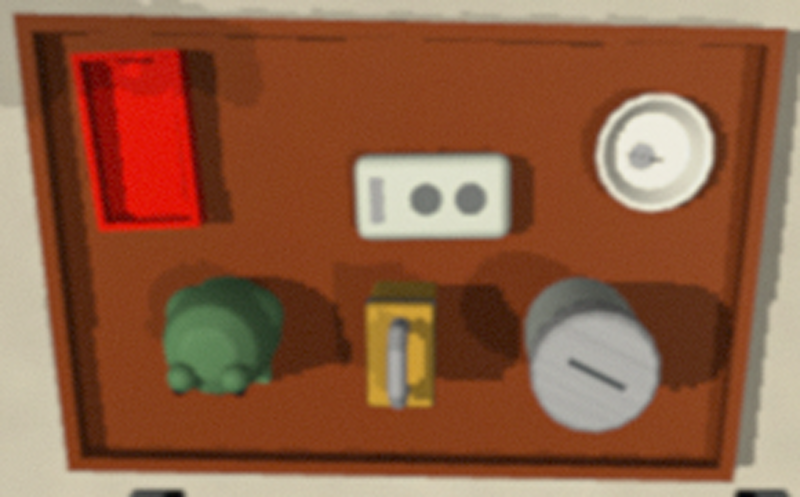

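The measurements agree with the stated sizes: the lock reads 29×47, the lid about 51, the key 65×35 and the pad about 93. I'll start with the frog as a test, then do the others.

```bash
cat >> h.py <<'E'
UP=130
def say(t):
    s=bot.get_state(); print(t,'t%.1f'%s['t'],s['tcp_pos'].round(1),'open %.3f f %.1f'%(s['opening'],s['gripper_force']),s['contact_force'].round(1),flush=True)
def pick(x,y,z,yaw,op,eff,slow=12):
    bot.move_ptp([x,y,UP],down(yaw)); bot.grip(op)
    bot.movel([x,y,z+slow],max_speed=120); hit=bot.movel([x,y,z],max_speed=40,threshold=6)
    say('at hit=%s'%hit); bot.grip(0,eff); say('gripped')
    zz=bot.get_state()['tcp_pos'][2]
    bot.movel([x,y,zz+15],max_speed=60); bot.movel([x,y,UP],max_speed=150); say('lifted')
    return zz
def put(x,y,z,yaw,op,gap=5):
    bot.movel([x,y,UP],rot=down(yaw),max_speed=220); bot.movel([x,y,z+gap],max_speed=120)
    hit=bot.movel([x,y,z-1.5],max_speed=20,threshold=4); say('down hit=%s'%hit)
    bot.grip(op); bot.movel([x,y,z+20],max_speed=60); bot.movel([x,y,UP],max_speed=200)
E
python3 - <<'E'
from h import *
z=pick(548,65.3,7.5,0,.76,35)
put(558,315,z-3,0,.80); say('end'); print(z)
E
```

```text
at hit=False t5.9 [547.7  65.3   7.2] open 0.759 f 0.0 [ 0.7 -0.4 -0. ]
gripped t6.2 [548.1  65.2   7.9] open 0.545 f 36.3 [-1.   0.3  3.5]
lifted t7.5 [547.2  65.3 129.1] open 0.547 f 36.2 [-0.8  0.3 -1.3]Traceback (most recent call last):
  File "<stdin>", line 3, in <module>
  File "h.py", line 36, in put
    bot.movel([x,y,UP],rot=down(yaw),max_speed=220); bot.movel([x,y,z+gap],max_speed=120)
    ~~~~~~~~~^^^^^^^^^^^^^^^^^^^^^^^^^^^^^^^^^^^^^^
bench.IKError: the arm cannot follow that straight line within its joint ranges
```

```bash
python3 - <<'E'
from h import *
say('now'); print(bot.get_state()['qpos'].round(3), bot.get_state()['orientation'])
for y in (100,150,200,315):
  for yw in (0,.3,np.pi,-.3): 
    q=solve_ik([555,y,130],down(yw)); print(y,round(yw,2), None if q is None else np.round(q,2))
E
```

```text
now t7.5 [547.2  65.3 129.1] open 0.547 f 36.2 [-0.8  0.3 -1.3]
[-0.015  0.418 -0.336  0.818  0.     3.126] [-3.14153868e+00  1.51115388e-03 -2.11547815e-05]
100 0 [ 0.05  0.44 -0.3   0.83  0.   -3.09]
100 0.3 [ 0.05  0.44 -0.3   0.83  0.    2.89]
100 3.14 [ 0.05  0.44 -0.3   0.83  0.    0.05]
100 -0.3 [ 0.05  0.44 -0.3   0.83  0.   -2.79]
150 0 [ 0.14  0.46 -0.27  0.84  0.   -3.01]
150 0.3 [ 0.14  0.46 -0.27  0.84  0.    2.98]
150 3.14 [ 0.14  0.46 -0.27  0.84  0.    0.14]
150 -0.3 [ 0.14  0.46 -0.27  0.84  0.   -2.71]
200 0 [ 0.22  0.48 -0.23  0.86  0.   -2.92]
200 0.3 [ 0.22  0.48 -0.23  0.86  0.    3.06]
200 3.14 [ 0.22  0.48 -0.23  0.86  0.    0.22]
200 -0.3 [ 0.22  0.48 -0.23  0.86  0.   -2.62]
315 0 [ 0.4   0.56 -0.09  0.92  0.   -2.74]
315 0.3 [ 0.4   0.56 -0.09  0.92  0.   -3.04]
315 3.14 [ 0.4   0.56 -0.09  0.92  0.    0.4 ]
315 -0.3 [ 0.4   0.56 -0.09  0.92  0.   -2.44]
```

The last joint is at its range edge at yaw 0. I'll carry the frog with yaw 0.5 and use yaw π for the others.

```bash
python3 - <<'E'
from h import *
put(558,315,4.7,.5,.80); say('frog put')
z=pick(547,-16.2,9,np.pi,.54,45); put(474,314,z-3,np.pi,.60); print('zlock',z)
m,im=shot('w2','wrist'); np.save('m2.npy',m)
say('end')
E
```

```text
down hit=True t10.2 [558.7 315.3   4.9] open 0.551 f 36.6 [-0.3  0.   4.4]
frog put t11.8 [557.3 314.7 129. ] open 0.801 f 0.0 [-0.  -1.1  0.1]
at hit=True t16.1 [548.8 -15.6  15.2] open 0.538 f 1.6 [0.6 2.2 3.2]
gripped t16.4 [548.  -16.1  15. ] open 0.321 f 45.4 [0.3 1.2 3.5]
lifted t17.6 [546.3 -16.1 129.2] open 0.320 f 44.7 [ 0.1 -0.4 -2.6]
down hit=True t20.8 [474.6 314.4  12. ] open 0.322 f 45.6 [-0.4  0.9  4.8]
zlock 14.99724365824975
end t22.3 [472.9 313.5 128.4] open 0.600 f 0.0 [-0.  -0.1 -0.3]
```

View pics/w2.png

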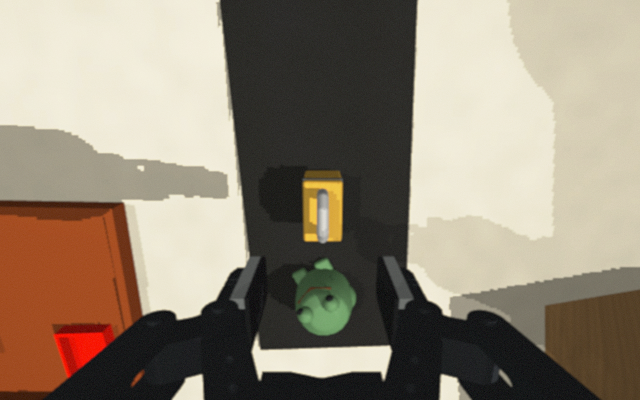

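The frog at (325,298) and the padlock at (322,208) both stand on the mat. Next I'll move the coin box, then look at the key.

```bash
python3 - <<'E'
from h import *
z=pick(546.9,-95.1,36,np.pi,.80,45); put(388,313,z-3,np.pi,.80); print('zcoin',z)
bot.move_ptp([600,-40,270],down(0)); bot.dwell(.3); m,im=shot('w3','wrist'); np.save('m3.npy',m); say('end')
print('key',rect(m,blob(im,(265,128,360,192),(0,0,120),(180,60,255)),23))
print('chg',circ(m,blob(im,(470,185,560,270),(0,0,0),(180,255,60)),6))
E
```

```text
at hit=False t25.4 [546.7 -95.   35.8] open 0.803 f 0.0 [-0.3 -0.7  0.3]
gripped t25.7 [547.1 -95.1  36.4] open 0.589 f 46.7 [-1.   1.   4.5]
lifted t26.8 [546.3 -95.  129.3] open 0.590 f 46.9 [ 0.4 -0.6 -1.8]
down hit=True t30.2 [388.7 313.5  33.4] open 0.590 f 47.3 [ 0.6 -0.3  4.9]
zcoin 36.440708589727976
end t34.0 [600.  -39.7 270. ] open 0.800 f 0.0 [-0.  -0.2  0.1]
key (array([610. , -29.8]), array([35.3, 64.9]), 0.0)
chg (array([ 516.2, -295. ]), array([92. , 92.9]))
```

View pics/w3.png

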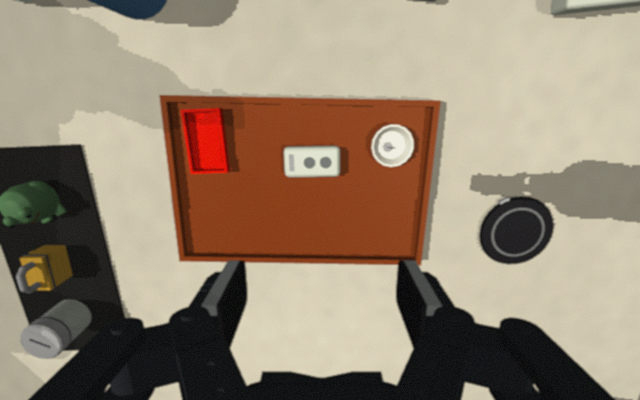

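The tray now holds only the bystanders and the key, which hasn't moved (311,161). All three pieces stand on the mat (frog 30,203; lock 45,268; box 55,325). Next, the key.

```bash
python3 - <<'E'
from h import *
h=np.pi/2
z=pick(609.8,-29.8,8.5,h,.66,30); print(z)
put(516.2,-295,z+1,h,.60)
bot.move_ptp([540,-230,230],down(0.0)); bot.dwell(.3); m,im=shot('w4','wrist'); np.save('m4.npy',m); say('end')
E
```

```text
at hit=False t37.2 [609.5 -29.7   8.2] open 0.662 f 0.0 [ 0.4 -0.4 -0. ]
gripped t37.5 [610.1 -29.8   8.8] open 0.410 f 31.2 [0.5 0.2 0.6]
lifted t38.8 [609.1 -29.7 129. ] open 0.412 f 31.0 [-0.6  0.4 -0.9]
8.77584220889122
down hit=True t41.6 [ 516.8 -295.5    9.8] open 0.413 f 31.6 [-0.9 -0.   5.1]
end t44.9 [ 539.9 -230.1  229.9] open 0.599 f 0.0 [ 0.4 -0.1  1. ]
```

View pics/w4.png

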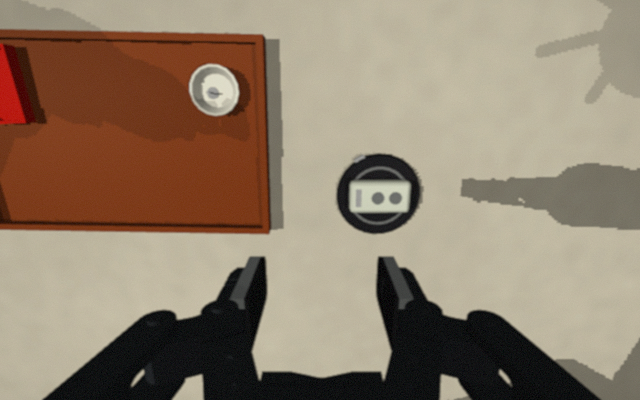

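The key lies on the pad (380,196), with the pad centred at about (378,193). I'll measure the offset.

```bash
python3 - <<'E'
from h import *
m=np.load('m4.npy',allow_pickle=True).item(); im=cv2.imread('pics/w4.png')
print('key',rect(m,blob(im,(342,172,415,220),(0,0,130),(180,60,255)),24))
c=blob(im,(325,140,432,245),(0,0,0),(180,255,70)); print('chg',circ(m,c,8),rect(m,c,8))
E
```

```text
key (array([ 518.7, -294.5]), array([34.4, 63.6]), 1.2)
chg (array([ 516.4, -295.7]), array([92.1, 92.9])) (array([ 516.6, -295.8]), array([92.7, 91.1]), 90.0)
```

The key is within about 2 mm of the pad's centre, which is good. Now I'll return the three pieces.

```bash
python3 - <<'E'
from h import *
pi=np.pi
pick(388,313,33.4,pi,.80,45); put(546.9,-95.1,36.4,pi,.80)
pick(474,314,12,pi,.60,45); put(547,-16.2,15,pi,.56)
pick(558,315,4.9,.5,.80,35); put(548,65.3,7.9,0,.76)
bot.move_ptp([600,-40,270],down(0)); bot.dwell(.3); m,im=shot('w5','wrist'); np.save('m5.npy',m); say('end')
print('key',rect(m,blob(im,(480,185,550,270),(0,0,120),(180,60,255)),23))
M=np.load('m1.npy',allow_pickle=True).item(); I=cv2.imread('pics/w1.png')
for mm,ii in((M,I),(m,im)):
  print('lock',rect(mm,blob(ii,(280,185,322,245),(15,120,90),(35,255,255)),47))
  f=blob(ii,(205,180,265,240),(40,60,30),(90,255,255)); print('frog',rect(mm,f,20),circ(mm,f,20))
  print('coin',circ(mm,blob(ii,(340,190,400,250),(0,0,120),(180,60,255)),67))
E
```

```text
at hit=False t48.6 [387.8 312.9  33.2] open 0.794 f 0.0 [-0.6  0.7  0.4]
gripped t48.9 [388.2 313.1  33.9] open 0.591 f 46.3 [-2.1 -0.2  3.6]
lifted t50.0 [387.5 312.7 129.3] open 0.589 f 46.9 [-0.   0.3 -1.5]
down hit=True t53.4 [547.8 -95.3  36.8] open 0.587 f 47.3 [0.1 0.1 4.2]
at hit=False t58.0 [473.7 313.8  11.7] open 0.597 f 0.0 [-1.  -0.6  0.1]
gripped t58.3 [474.2 314.2  12.3] open 0.325 f 45.2 [-0.4  0.2  1.2]
lifted t59.6 [473.3 313.6 129.1] open 0.317 f 44.8 [ 0.3 -0.4 -1.6]
down hit=True t62.6 [547.9 -16.3  15.3] open 0.318 f 45.6 [0.2 0.6 5.6]
at hit=False t68.7 [557.7 314.9   4.6] open 0.802 f 0.0 [ 0.4  0.  -0.8]
gripped t69.0 [558.3 315.1   5.3] open 0.546 f 36.3 [-0.6 -0.7  2.9]
lifted t70.3 [557.3 314.7 129. ] open 0.549 f 36.2 [-0.2 -0.6 -1.8]
down hit=True t73.0 [548.9  65.3   8.3] open 0.553 f 36.6 [-0.   0.2  4.8]
end t75.6 [599.5 -39.2 269.2] open 0.764 f 0.0 [ 0.4 -0.4 -0.4]
key (array([ 502.8, -287.6]), array([67.4, 95.6]), 0.1)
lock (array([547. , -16.2]), array([28.9, 46.9]), 89.6)
frog (array([546.6,  64.5]), array([52.1, 52.1]), 90.0) (array([544.8,  65.9]), array([52.1, 62.3]))
coin (array([546.9, -95.1]), array([49.9, 51.8]))
lock (array([547.6, -17.9]), array([28.8, 45.4]), 89.7)
frog (array([547.6,  64.7]), array([51.9, 51.8]), 90.0) (array([546.1,  66. ]), array([51.8, 63. ]))
coin (array([552.9, -94.1]), array([49.1, 65.3]))
```

View pics/w5.png

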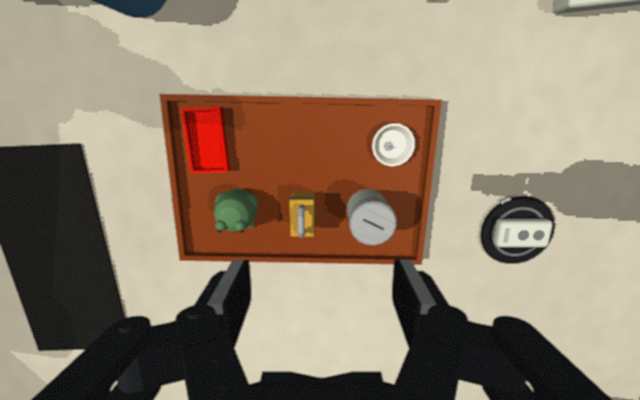

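Everything looks in place. I'll check the lid properly, with the saucer and cover as references.

```bash
python3 - <<'E'
from h import *
for k in (1,5):
  m=np.load(f'm{k}.npy',allow_pickle=True).item(); im=cv2.imread(f'pics/w{k}.png')
  print(k,'saucer',circ(m,blob(im,(365,118,420,172),(0,0,120),(180,60,255)),19),'cover',rect(m,blob(im,(180,105,232,178),(0,230,150),(8,255,255)),20))
  for v in (130,145,155): print('lid',v,circ(m,blob(im,(335,185,405,250),(0,0,v),(180,60,255)),67))
  print('tray',rect(m,blob(im,(150,85,455,270),(0,100,50),(20,255,255)),18))
E
```

```text
1 saucer (array([ 627.9, -124.2]), array([48.8, 49.9])) cover (array([632.1,  94.1]), array([73.9, 44.3]), 2.3)
lid 130 (array([546.6, -95.2]), array([49.5, 51.3]))
lid 145 (array([546.4, -95.1]), array([48.6, 49.9]))
lid 155 (array([546.4, -95.1]), array([47.5, 49. ]))
tray (array([578.7, -15.9]), array([315.1, 204.5]), 89.0)
5 saucer (array([ 627.8, -124.1]), array([49. , 49.8])) cover (array([632.1,  94. ]), array([73.9, 44.5]), 2.3)
lid 130 (array([548.2, -96.6]), array([49.8, 51.2]))
lid 145 (array([547.9, -96.5]), array([49.1, 50.1]))
lid 155 (array([547.9, -96.3]), array([48.1, 49.3]))
tray (array([578.7, -15.9]), array([315. , 204.8]), 89.0)
```

```bash
python3 -c "
from bench import bot
print(bot.sign_off())"
```

```text
the job is handed in; nothing more can be done
None
```

The job is handed in: the key lies flat on the charging pad, about 2 to 3 mm from its centre, the coin box, frog and padlock stand back within about 2 mm of where they started, and the key cover and saucer haven't moved; it took about 76 s.

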